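Stand the varnished house post on the drying tray

ROBOT

A 6-joint arm with a two-finger parallel gripper is mounted at the origin on the work surface. World frame = base frame: x ahead of the robot, y to its left, z up, the work surface at z = 0. Lengths are in m, angles in rad, forces in N, time in s.
With the tool pointing down it reaches from about 0.35 to 0.975 m from the base axis. Payload 4.9 kg.
Tool frame: the origin (TCP) lies midway between the tips of the shut fingers; the grasp point (between the pads) lies 19 mm behind it; z points along the fingers, y is the line along which they close (so a half turn about z gives the same grasp; the last joint's range is limited). The gripper opens to 85 mm and grips with 20 to 120 N. Pads are 22 mm wide; open, the fingers measure 114 mm over their backs; the gripper's body (76 mm by 85 mm) begins 54 mm behind the grasp point. The pads swing forward as they close: fully open they stand 13 mm farther back than shut.
Start: joints at [-1.444, 0.053, 1.613, -0, 1.476, -0.119], TCP at [0.152, -0.606, 0.231] pointing down, gripper open.
Joint ranges: [-3.01, 3.01], [-1.01, 2.22], [0.06, 2.58], [-1.02, 4.17], [0.09, 2.62], [-3.14, 3.14]. Speed limits (rad/s): [2.57, 2.57, 3.14, 3.14, 3.14, 3.14].

INTERFACE

Orientations are given as a unit quaternion [w, x, y, z].
In Python, from plant import manip gives the robot as it stands.
- The arm moves only by the tool carry_out, never from a script. Its argument "moves" is a list of rows, each a list of 7 numbers: the opening, from 0 (shut) to 1 (fully open), then the shift along the tool's x, y, z normalised to -1 to 1, where 1 is 0.4 m, then the turn, a rotation vector about the tool's x, y, z normalised to -1 to 1, where 1 is 0.5 rad. In form: [[grip, dx, dy, dz, rx, ry, rz], ...]. A call has 1 to 8 rows; each row is the pose to reach, as a shift and turn from the pose commanded when the call began, along the tool's axes at that moment; what a row does not reach only later rows make up. A row lasts 1/12 s, in which the tool goes at most 41.7 mm and 7.16 degrees, less where a joint would pass 70% of its speed; a pose out of reach is approached as far as the arm can. A call with a number of a shift or a turn outside -1 to 1 is refused whole. A call with a gripper value outside its range is refused whole. The fingers move at their own pace and stop on an object; the grip force is fixed at half the most. Time passes only in rows, so rows that repeat a pose let the fingers close. It gives the time, the measured TCP pose, the force and the opening at its end, in the units of the state.
- manip.state(): the state, without advancing time (a new reading comes with each control period).
- manip.grab_frame(name): name is "side" or "top" or "wrist"; returns the picture (400x640x3 uint8, red, green, blue); there is no depth.
- manip.camera_info(name): a dict with "intrinsics" (3x3 intrinsics, pixels), "distortion" ([k1, k2, p1, p2, k3] as OpenCV has them; the pictures are not rectified), "extrinsics" (4x4, takes a point from world to camera coordinates). Camera axes: x right, y down, z forward; pixel columns grow to the right and rows downward; lengths in m; the calibration is good to about 2 mm. A picture is of the moment at which its call begins: read the wrist's pose just before it. camera_info takes no time and is no camera call; for the wrist camera it gives the pose at the moment of the call.
- manip.job_done(): hands the job in, once; it reports no verdict.
The state is a dict: "time": time; "joint_pos": joint angles; "joint_vel": joint speeds; "joint_efforts": joint torques, N m; "tool_pos": TCP position; "tool_rot": TCP orientation; "contact_force": force on the tool from outside, world axes, zero at the start; "ft_torque": the same for the moment, N m; "gripper_width": opening from 0.0 (shut) to 1.0 (fully open).
Only numpy, scipy, OpenCV 4.12 (cv2) and the standard library are available. Lean on these libraries where they do the work, as an engineer would, in place of code of your own. Each camera call takes 0.05 s, during which the arm holds its last target. There are 200 camera calls.

TASK

Pull the drying tray out of its rack all the way to its stop, then stand the dark house post that lies on it upright on its grey footing so that it can dry all round: lift its head end and let the footing pivot on the tray, without lifting the post off the tray. Let go and leave it standing; do not tip over the other parts on the tray or disturb the things on the bench.

Things in the scene. Friction and masses are not known exactly. Their poses are not given: they have to be found in the camera images.
- rack: fixed low wooden drying rack on the bench, 170 mm deep (x), 382 mm wide (y), 88 mm tall, open-sided, with a roof of four thin steel rods 79 to 87 mm above the bench. Origin: centre of its underside. Front edge at its x = -85 mm; the tray comes out along its -x axis, roughly towards the robot.
- tray (a joint): plywood tray sliding out of the rack along the rack's -x; value in m: 0 shut, 0.170 out at its hard stop. Starts 0 to 15 mm open; slides with about 4 N of friction and stays where left. 210 mm (x) by 350 mm (y), its floor 20 mm above the bench; rim 8 mm high, 5 mm thick.
- tray_handle (a point): middle of the tray's handle: level steel bar 12 mm in diameter, 112 mm long, parallel to the rack's y, on two uprights 100 mm apart and free between them. This point is on the bar's axis, 56 mm above the bench, 60 mm in front of the rack when the tray is shut; moves with the tray.
- tray_floor (a point): centre of the tray's upper floor surface, 20 mm above the bench; moves with the tray, axes parallel to the rack's (z up). The handle is 110 mm from it along -x.
- post: house post, 140 mm long, 150-270 g: grey footing 50 x 50 x 14 mm, then a dark wooden shaft 26 mm square to the head. Origin: centre of the footing's underside; z runs along the shaft to the head. Starts lying on the tray, head within 0.25 rad of the rack's +y and 5 degrees low, origin 26 mm above the floor, x axis level. Stands by itself; rights itself when within 20 degrees of upright.
- footing: spare footing on the tray: 40 x 40 mm grey block with a 26 mm wooden stub, 38 mm tall. Origin: centre of its underside, z up.
- finial: turned brass finial on the tray, 38 mm across, 40 mm tall. Origin: centre of its underside, z up.
- roof_panel: bright green roof panel lying at the back of the tray, 36 x 110 x 6 mm. Origin: centre of its underside, z up.
- varnish: amber varnish jar, 60 mm across, 90 mm tall, loose on the bench to one side. Origin: centre of its underside.
- mug: blue mug, 76 mm across, 90 mm tall, loose on the bench to one side. Origin: centre of its underside.
- screwdriver: screwdriver with a red handle, lying, loose on the bench to one side. Origin: centre of its underside.
- drill: blue hand-held rotary drill, 170 mm long, lying, loose on the bench to one side. Origin: centre of its underside.

How it is judged:
On the way, in this order (a step that is already met when the one before it is completed fails the run):
1. the tray is out at its stop, the post still lying (value of joint tray above 0.162 m and angle between post's own z axis and vertical above 1.2 rad), for 0.2 s.
2. the post stands upright on the tray (angle between post's own z axis and vertical below 0.1 rad and z of post in the frame of tray_floor below 0.008 m), for 0.2 s.
At the end, for the whole second after the job is handed in: The tray is out at its stop (within 10 mm), the post stands at rest on its footing on the tray floor (within 0.06 rad of upright), the three other parts on the tray are still on it and not tipped, and the things on the bench are within 30 mm of where they were (value of joint tray above 0.16 m and angle between post's own z axis and vertical below 0.06 rad and z of post in the frame of tray_floor between -0.005 and 0.005 m and linear speed of post below 0.02 m/s and angle between each of footing, finial, roof_panel's own z axis and vertical below 0.3 rad and z of each of footing, finial, roof_panel in the frame of tray_floor above -0.01 m and distance of each of varnish, mug, screwdriver, drill from where it was at the start of the episode below 0.03 m); the robot touches nothing.
It fails at once if the post's footing is lifted off the tray (centre of its underside more than 45 mm above the tray floor; it is at most about 29 mm while pivoting) (z of post in the frame of tray_floor above 0.045 m).
It fails at once if another part on the tray is tipped over or falls off the tray (angle between any of footing, finial, roof_panel's own z axis and vertical above 0.6 rad or z of any of footing, finial, roof_panel in the frame of tray_floor below -0.012 m).
It fails at once if a thing on the bench is moved by more than 30 mm (distance of any of varnish, mug, screwdriver, drill from where it was at the start of the episode above 0.03 m).
It also fails if it takes over 61 s, if anything falls off the work surface, if the arm or the gripper's body presses on something with over 40 N, if the wrist force passes 120 N, or if a joint passes its speed limit or range.

## Working session

There is one attempt and no reset: what is moved stays moved. The work goes in short steps, Python scripts to look and compute and a tool call to move; the robot and the scene stay as the last step left them, time stands still between calls to the robot, and variables do not carry over. Pictures are saved under pics/ and viewed, on a budget of 10 in all, crops included, one or two more only if the job needs it, and the job is handed in when it is done.

Besides the shell and the picture viewer there is one more tool, called after "Call:" as name([rows], argument=value, ...), one row to a line, values as JSON. carry_out: Moves the arm, as the interface text tells. Scaled input: -1 to 1 covers 0.4 m each way for a shift and 0.5 rad each way for a turn. Its arguments: {"type":"object","properties":{"moves":{"type":"array"}},"required":["moves"]}

```bash
mkdir -p pics; cat > h.py <<'E'
import numpy as np, cv2
from scipy.spatial.transform import Rotation as R
from plant import manip
def cam(n):
    c=manip.camera_info(n); return np.array(c["intrinsics"]),np.array(c["distortion"]),np.array(c["extrinsics"])
def ray(c,uv):
    K,D,E=c; p=cv2.undistortPoints(np.array(uv,float).reshape(-1,1,2),K,D).reshape(-1,2)
    d=np.c_[p,np.ones(len(p))]@E[:3,:3]; return -E[:3,:3].T@E[:3,3],d
def onz(c,uv,z):
    o,d=ray(c,uv); return o+d*((z-o[2])/d[:,2])[:,None]
def proj(c,X):
    K,D,E=c; return cv2.projectPoints(np.array(X,float).reshape(-1,3),cv2.Rodrigues(E[:3,:3])[0],E[:3,3],K,D)[0].reshape(-1,2)
def save(n,f):
    im=manip.grab_frame(n); cv2.imwrite(f"pics/{f}.png",im[:,:,::-1]); return im
def rel(pos,Rm,yourR=None):
    "shift (units) and turn (units) from current tool pose to target"
    s=manip.state(); q=s["tool_rot"]; T=R.from_quat([q[1],q[2],q[3],q[0]])
    sh=T.inv().apply(np.array(pos)-s["tool_pos"])/0.4
    tu=(T.inv()*R.from_matrix(Rm)).as_rotvec()/0.5
    return sh.round(4),tu.round(4)
E
python3 - <<'E'
from h import *
a=save("top","top0"); b=save("side","side0"); 
for n in("top","side"):
    K,D,E=cam(n); print(n,K.round(1).tolist(),D,(-E[:3,:3].T@E[:3,3]).round(3),E[2,:3].round(3))
s=manip.state();print(s)
E
```

```text
top [[449.6, 0.0, 324.8], [0.0, 449.6, 203.0], [0.0, 0.0, 1.0]] [0.03659408 0.         0.         0.         0.        ] [ 0.476 -0.004  1.499] [ 0.066 -0.012 -0.998]
side [[424.4, 0.0, 321.4], [0.0, 424.4, 194.9], [0.0, 0.0, 1.0]] [0.00903611 0.         0.         0.         0.        ] [0.41  1.004 0.902] [ 0.143 -0.764 -0.629]
{'time': 0.1, 'joint_pos': array([-1.44398369e+00,  5.33353855e-02,  1.61413582e+00,  1.59273638e-05,
        1.47600567e+00, -1.18992780e-01]), 'joint_vel': array([ 5.46054296e-04, -6.08495471e-05, -2.45303010e-03, -1.12899041e-03,
       -1.53707877e-03, -8.28140640e-04]), 'joint_efforts': array([-3.06207567e-04, -3.94906318e+01, -3.71366215e+01, -1.56363872e-04,
        3.93700917e-03,  2.62681780e-06]), 'tool_pos': array([ 0.15202432, -0.60565596,  0.23017081]), 'tool_rot': array([-9.42138590e-04,  9.92456617e-01,  1.22592723e-01,  4.24356452e-06]), 'contact_force': array([-0.4249355 , -0.42416836, -0.18171019]), 'ft_torque': array([0.0203842 , 0.04034048, 0.0033606 ]), 'gripper_width': 0.9978967975772624}
```

View pics/top0.png

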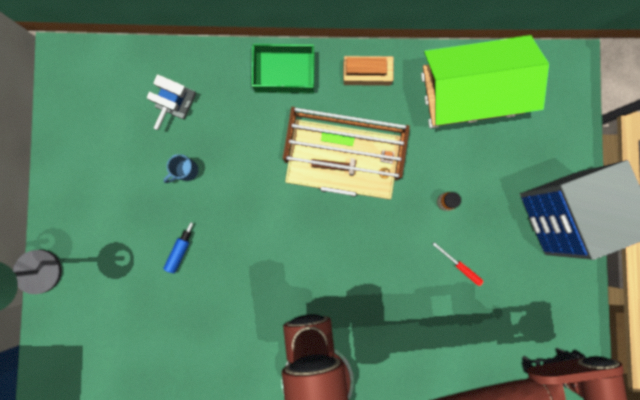

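View pics/side0.png

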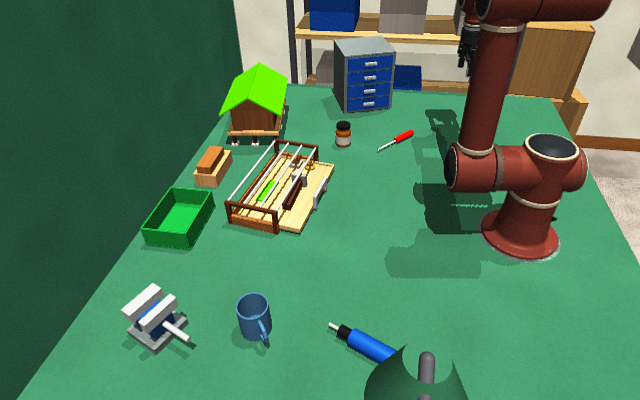

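The top view shows the rack at about (345,150), the tray's handle at about (338,191), and the post at (333,165) with its head to the left and its footing near (352,165). The side view agrees. Next I'll measure from an enlarged crop.

```bash
python3 - <<'E'
from h import *
im=cv2.imread("pics/top0.png"); c=im[95:210,275:420]
cv2.imwrite("pics/crop0.png",cv2.resize(c,None,fx=5,fy=5,interpolation=cv2.INTER_CUBIC))
C=cam("top")
h=im[180:200,310:365].astype(int); m=(h.min(2)>170)
ys,xs=np.nonzero(m); print(len(xs)); uv=np.c_[xs+310,ys+180]
P=onz(C,uv,0.06); print(P.mean(0).round(4)); 
u,s,v=np.linalg.svd(P-P.mean(0)); print(v[0],np.ptp(P@v[0]), np.degrees(np.arctan2(-v[0][0],v[0][1])))
# tray front edge
print(onz(C,[[287,183],[391,198]],0.028))
print(onz(C,[[293,108],[409,125],[287,158],[403,176]],0.088))
E
```

```text
130
[ 0.6124 -0.0608  0.06  ]
[-1.74478373e-01 -9.84661006e-01 -4.95083449e-29] 0.13973241381426113 169.95169590001223
[[ 0.63799986  0.10269429  0.028     ]
 [ 0.59122603 -0.23914087  0.028     ]]
[[ 0.87114816  0.08203883  0.088     ]
 [ 0.8198121  -0.28726392  0.088     ]
 [ 0.71077013  0.09928444  0.088     ]
 [ 0.65653762 -0.2676448   0.088     ]]
```

View pics/crop0.png

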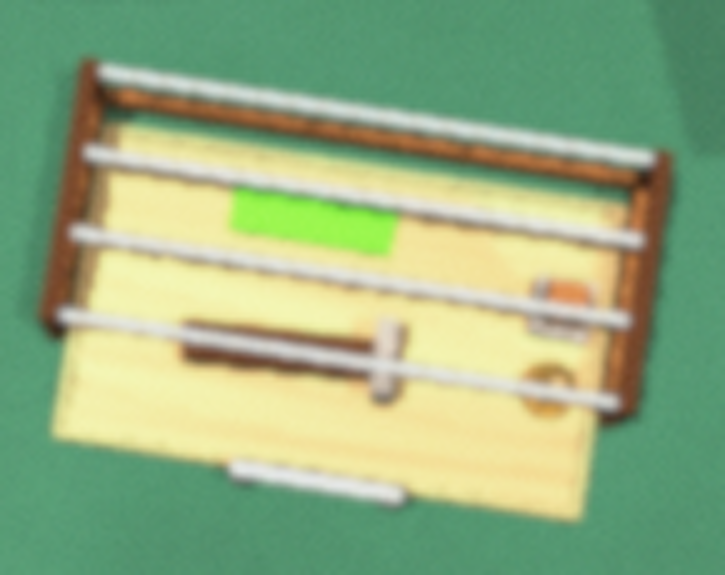

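The crop shows the rack yawed by about -8° and the handle centred at (338.5,191.6). The post's head is at about (312,163), its footing at about (352,167). The finial and spare footing are on the right (-y) side.

```bash
cat >> h.py <<'E'
yaw=np.radians(-8.0)
X=np.array([np.cos(yaw),np.sin(yaw),0]);Y=np.array([-np.sin(yaw),np.cos(yaw),0]);Z=np.array([0,0,1.])
def tool(t=0.,Xa=X):
    "closing line along Xa, pointing down tilted by t about Xa (t>0: points to +y)"
    Ya=np.cross(Z,Xa); b=np.column_stack([Ya,Xa,-Z]); return R.from_rotvec(t*Xa).as_matrix()@b
E
python3 - <<'E'
from h import *
print(rel([0.382,-0.333,0.22],tool()),rel([0.612,-0.061,0.14],tool()))
E
```

```text
(array([ 0.7235, -0.5212,  0.0266]), array([-0.003 , -0.0026, -2.3707])) (array([ 1.4467, -1.0405,  0.2277]), array([-0.003 , -0.0026, -2.3707]))
```

Call:
carry_out([
  [0.5,0.72,-0.52,0.03,0,0,-0.95],
  [0.5,0.72,-0.52,0.03,0,0,-0.95],
  [0.5,0.72,-0.52,0.03,0,0,-0.95],
  [0.5,0.72,-0.52,0.03,0,0,-0.95],
  [0.5,0.72,-0.52,0.03,0,0,-0.95],
  [0.5,0.72,-0.52,0.03,0,0,-0.95],
  [0.5,0.72,-0.52,0.03,0,0,-0.95],
  [0.5,0.72,-0.52,0.03,0,0,-0.95],
])

```text
time: 0.77
tool_pos: [0.3673, -0.3493, 0.2196]
tool_rot: [-0.0, 0.936, 0.352, -0.0]
contact_force: [0.8, 0.1, 0.1]
gripper_width: 0.496
```

```bash
python3 - <<'E'
from h import *
print(rel([0.612,-0.061,0.14],tool()))
E
```

```text
(array([ 0.9353, -0.1381,  0.1991]), array([-5.0000e-04, -4.0000e-04, -1.4215e+00]))
```

Call:
carry_out([
  [0.5,0.88,-0.13,0.2,0,0,-1.0],
  [0.5,0.88,-0.13,0.2,0,0,-1.0],
  [0.5,0.88,-0.13,0.2,0,0,-1.0],
  [0.5,0.88,-0.13,0.2,0,0,-1.0],
  [0.5,0.88,-0.13,0.2,0,0,-1.0],
  [0.5,0.88,-0.13,0.2,0,0,-1.0],
  [0.5,0.88,-0.13,0.2,0,0,-1.0],
  [0.5,0.88,-0.13,0.2,0,0,-1.0],
])

```text
time: 1.43
tool_pos: [0.5776, -0.1012, 0.146]
tool_rot: [-0.0, 0.819, 0.573, -0.0]
contact_force: [0.9, -0.9, 0.0]
gripper_width: 0.497
```

```bash
python3 - <<'E'
from h import *
print(rel([0.612,-0.061,0.14],tool()),manip.state()["tool_pos"])
E
```

```text
(array([0.124 , 0.0464, 0.0151]), array([-1.100e-03,  2.000e-04, -4.201e-01])) [ 0.57758386 -0.10122757  0.14604253]
```

Call:
carry_out([
  [0.5,0.12,0.045,0,0,0,-0.42],
  [0.5,0.12,0.045,0,0,0,-0.42],
  [0.5,0.12,0.045,0,0,0,-0.42],
  [0.5,0.12,0.045,0,0,0,-0.42],
])

```text
time: 1.77
tool_pos: [0.61, -0.0639, 0.1462]
tool_rot: [-0.0, 0.755, 0.656, -0.001]
contact_force: [-0.1, -0.5, 0.4]
gripper_width: 0.501
```

```bash
python3 - <<'E'
from h import *
print(rel([0.612,-0.061,0.14],tool()),manip.state()["tool_pos"])
C=cam("wrist");save("wrist","w1"); print(proj(C,[[.612,-.061,.056]]))
np.savez("w1.npz",*C)
E
```

```text
(array([0.0079, 0.004 , 0.0155]), array([-0.0029,  0.0007, -0.0018])) [ 0.60999433 -0.0638905   0.14622132]
[[317.99019808 203.06037821]]
```

View pics/w1.png

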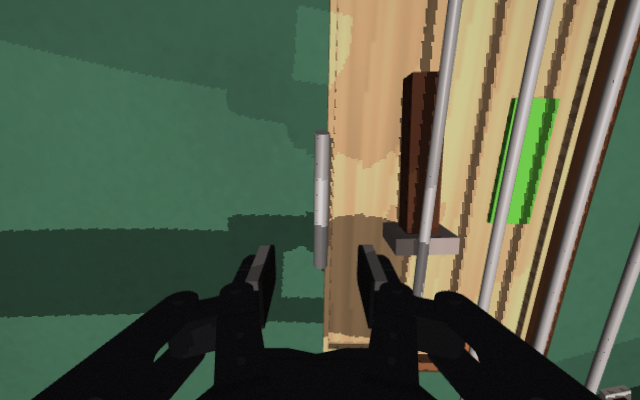

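The wrist view shows the handle bar vertical at (321,132)-(321,268), against a predicted centre of (318,203), so the estimate is within about 1 mm. I'll descend and grip.

Call:
carry_out([
  [0.5,0.01,0.007,0.1,0,0,0],
  [0.5,0.01,0.007,0.2,0,0,0],
  [0.5,0.01,0.007,0.26,0,0,0],
  [0.5,0.01,0.007,0.26,0,0,0],
  [0.0,0.01,0.007,0.26,0,0,0],
  [0.0,0.01,0.007,0.26,0,0,0],
  [0.0,0.01,0.007,0.26,0,0,0],
  [0.0,0.01,0.007,0.26,0,0,0],
])

```text
time: 2.48
tool_pos: [0.6151, -0.0619, 0.046]
tool_rot: [0.002, 0.755, 0.656, 0.001]
contact_force: [-2.9, -1.4, 4.4]
gripper_width: 0.114
```

Call:
carry_out([
  [0.0,0,0,0,0,0,0],
  [0.0,0,0,0,0,0,0],
  [0.0,0,-0.01,0,0,0,0],
  [0.0,0,-0.03,0,0,0,0],
  [0.0,0,-0.05,0,0,0,0],
])

```text
time: 2.9
tool_pos: [0.5971, -0.0592, 0.0461]
tool_rot: [0.004, 0.755, 0.656, 0.003]
contact_force: [2.9, -3.1, 3.9]
gripper_width: 0.111
```

Call:
carry_out([
  [0.0,0,-0.025,0,0,0,0],
  [0.0,0,-0.05,0,0,0,0],
  [0.0,0,-0.075,0,0,0,0],
  [0.0,0,-0.1,0,0,0,0],
  [0.0,0,-0.125,0,0,0,0],
  [0.0,0,-0.15,0,0,0,0],
  [0.0,0,-0.175,0,0,0,0],
  [0.0,0,-0.2,0,0,0,0],
])

```text
time: 3.57
tool_pos: [0.5173, -0.047, 0.046]
tool_rot: [0.003, 0.755, 0.656, 0.003]
contact_force: [5.2, -0.3, 6.8]
gripper_width: 0.111
```

Call:
carry_out([
  [0.0,0,-0.02,0,0,0,0],
  [0.0,0,-0.04,0,0,0,0],
  [0.0,0,-0.06,0,0,0,0],
  [0.0,0,-0.08,0,0,0,0],
  [0.0,0,-0.1,0,0,0,0],
])

```text
time: 3.98
tool_pos: [0.4779, -0.0411, 0.046]
tool_rot: [0.003, 0.755, 0.656, 0.003]
contact_force: [4.4, 0.4, 7.7]
gripper_width: 0.112
```

Call:
carry_out([
  [0.0,0,-0.008,0,0,0,0],
  [0.0,0,-0.015,0,0,0,0],
  [0.0,0,-0.02,0,0,0,0],
])

```text
time: 4.23
tool_pos: [0.47, -0.0399, 0.046]
tool_rot: [0.003, 0.755, 0.656, 0.003]
contact_force: [5.2, 1.4, 6.9]
gripper_width: 0.113
```

Call:
carry_out([
  [0.0,0,-0.005,0,0,0,0],
  [0.0,0,-0.01,0,0,0,0],
  [0.0,0,-0.015,0,0,0,0],
  [0.0,0,-0.02,0,0,0,0],
])

```text
time: 4.57
tool_pos: [0.4623, -0.0387, 0.046]
tool_rot: [0.003, 0.755, 0.656, 0.003]
contact_force: [4.0, 1.6, 9.2]
gripper_width: 0.109
```

Call:
carry_out([
  [0.0,0,-0.005,0,0,0,0],
  [0.0,0,-0.01,0,0,0,0],
  [0.0,0,-0.01,0,0,0,0],
])

```text
time: 4.82
tool_pos: [0.458, -0.038, 0.046]
tool_rot: [0.002, 0.755, 0.656, 0.003]
contact_force: [2.9, 2.0, 8.9]
gripper_width: 0.111
```

Call:
carry_out([
  [0.0,0,-0.005,0,0,0,0],
  [0.0,0,-0.01,0,0,0,0],
  [0.0,0,-0.01,0,0,0,0],
])

```text
time: 5.07
tool_pos: [0.4564, -0.0378, 0.046]
tool_rot: [0.005, 0.755, 0.656, 0.006]
contact_force: [14.0, 1.2, -1.1]
gripper_width: 0.111
```

Call:
carry_out([
  [0.0,0,-0.005,0,0,0,0],
  [0.0,0,-0.01,0,0,0,0],
  [0.0,0,-0.01,0,0,0,0],
])

```text
time: 5.32
tool_pos: [0.4564, -0.0378, 0.0462]
tool_rot: [0.009, 0.755, 0.655, 0.01]
contact_force: [30.3, -0.5, -17.1]
gripper_width: 0.114
```

The force rises and motion has stopped, so the tray is at its stop. I'll relax, release and rise, then look at the post.

Call:
carry_out([
  [0.0,0,0.01,0,0,0,0],
  [0.5,0,0.01,0,0,0,0],
  [0.5,0,0.01,0,0,0,0],
  [0.5,0,0.01,0,0,0,0],
  [0.5,0,0.01,-0.15,0,0,0],
  [0.5,0,0.01,-0.35,0,0,0],
  [0.5,0,0.01,-0.5,0,0,0],
  [0.5,0,0.01,-0.5,0,0,0],
])

```text
time: 5.98
tool_pos: [0.4496, -0.0374, 0.2102]
tool_rot: [-0.001, 0.755, 0.656, -0.001]
contact_force: [0.6, -0.1, -0.7]
gripper_width: 0.5
```

```bash
python3 - <<'E'
from h import *
C=cam("wrist");save("wrist","w2");s=manip.state();print(s["tool_pos"],s["joint_pos"].round(3),s["contact_force"])
np.savez("w2.npz",*C); T=save("top","top2")
E
```

```text
[ 0.45437429 -0.0385066   0.22067645] [-0.248 -0.375  2.01   0.     1.493 -0.108] [2.93188853 0.20685971 6.14962284]
```

View pics/w2.png

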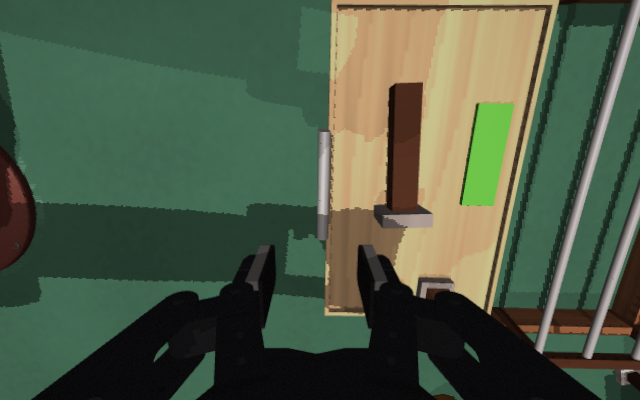

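The wrist view shows the tray fully out and the post lying at (405,150): head edge at row 83, footing at rows 205-227. The green panel and spare footing are still upright.

```bash
python3 - <<'E'
from h import *
C=[np.load("w2.npz")[f"arr_{i}"] for i in range(3)]
im=cv2.imread("pics/w2.png"); r=im[70:230,370:440]
for row in (95,130,170,200): print(row,[tuple(int(v) for v in im[row,c]) for c in range(384,428,3)])
g=r.astype(int); m=((g[:,:,2]>45)&(g[:,:,2]<95)&(g[:,:,1]<60)).astype(np.uint8)
for rr in range(10,140,10):
    xs=np.nonzero(m[rr])[0]; print(rr+70,len(xs),xs.min()+370 if len(xs) else 0,xs.max()+370 if len(xs) else 0)
ys=np.nonzero(m.sum(1)>8)[0]; print("rows",ys.min()+70,ys.max()+70)
E
```

```text
95 [(107, 149, 186), (104, 145, 182), (9, 14, 24), (8, 12, 22), (28, 42, 72), (29, 42, 72), (28, 43, 72), (27, 42, 73), (27, 41, 73), (28, 41, 72), (29, 43, 73), (27, 41, 71), (27, 41, 72), (113, 158, 197), (131, 182, 200)]
130 [(109, 150, 186), (103, 145, 172), (7, 11, 21), (12, 19, 34), (28, 41, 73), (29, 42, 74), (28, 41, 73), (29, 42, 74), (27, 41, 72), (28, 42, 73), (27, 40, 72), (28, 41, 72), (68, 96, 117), (135, 188, 201), (138, 193, 201)]
170 [(129, 179, 201), (34, 48, 64), (10, 15, 27), (24, 37, 68), (33, 50, 85), (32, 50, 85), (32, 49, 85), (33, 49, 85), (33, 50, 85), (32, 48, 84), (32, 49, 84), (33, 49, 84), (136, 188, 201), (137, 190, 201), (137, 190, 201)]
200 [(113, 156, 196), (16, 23, 35), (10, 14, 25), (34, 50, 86), (33, 49, 86), (35, 51, 87), (34, 49, 87), (33, 49, 86), (32, 49, 86), (33, 50, 86), (34, 50, 86), (62, 89, 123), (116, 161, 199), (115, 159, 199), (131, 181, 201)]
80 0 0 0
90 28 389 421
100 26 395 420
110 27 394 420
120 28 388 420
130 26 394 419
140 26 394 419
150 26 393 418
160 25 393 417
170 26 387 417
180 27 387 417
190 25 392 416
200 26 386 416
rows 83 214
```

```bash
python3 - <<'E'
from h import *
C=[np.load("w2.npz")[f"arr_{i}"] for i in range(3)]
def oz(uv,z): return onz(C,[uv],z)[0]
hd=oz((408.7,83),.047); ft=oz((404,204),.057)
w=oz((395.8,90),.047)-oz((421.5,90),.047); print("head",hd,"foot junction",ft,"len",np.linalg.norm(hd-ft),"width",np.linalg.norm(w))
d=(hd-ft); print("dir vs rackY deg",np.degrees(np.arctan2(-d[0],d[1])-yaw))
bar=[oz((324,130),.06),oz((323,240),.06)]; print("handle",bar,np.linalg.norm(bar[0]-bar[1]),np.degrees(np.arctan2(-(bar[0]-bar[1])[0],(bar[0]-bar[1])[1])))
print("handle mid proj",proj(C,[[.4564,-.0378,.056]]), "green",oz((487,155),.026),"stub",oz((435,285),.058))
E
```

```text
head [0.55003135 0.04930999 0.047     ] foot junction [ 0.53675585 -0.06684024  0.057     ] len 0.11733335367934437 width 0.024402645215065077
dir vs rackY deg 1.4796191289254543
handle [array([0.46478441, 0.01851802, 0.06      ]), array([ 0.44878694, -0.09405902,  0.06      ])] 0.11370799593498719 -8.087723125500286
handle mid proj [[323.01683499 187.17097289]] green [ 0.63600255 -0.03445792  0.026     ] stub [ 0.5653573  -0.16615938  0.058     ]
```

```bash
cat >> h.py <<'E'
yp=np.radians(-6.5); Xp=np.array([np.cos(yp),np.sin(yp),0]); A=np.cross(Z,Xp)
o=np.array([0.534,-0.0893,0.046]); L=0.112; dl=0.008; t0=np.radians(-25)
def grasp(th,slide=0.,t=None):
    "TCP pose with post at th (deg) above level; tool keeps its angle to the post from t0 at -5 deg"
    th=np.radians(th); u=np.cos(th)*A+np.sin(th)*Z; n=-np.sin(th)*A+np.cos(th)*Z
    E=np.array([o[0],o[1],.020])
    p=E+slide*A+.025*n+L*u
    if th<0: p=o+L*u+slide*A
    Rm=tool(t0+th+np.radians(5) if t is None else t,Xp); return p+dl*Rm[:,2],Rm
E
python3 - <<'E'
from h import *
p,Rm=grasp(-5); print(p,rel(p-.08*Rm[:,2],Rm),rel(p,Rm))
E
```

```text
[0.54624778 0.01819738 0.02898809] (array([0.2574, 0.2011, 0.2931]), array([ 0.0148, -0.8697, -0.0576])) (array([0.1731, 0.2009, 0.4744]), array([ 0.0148, -0.8697, -0.0576]))
```

Call:
carry_out([
  [0.55,0.257,0.2,0.1,0.015,-0.87,-0.058],
  [0.55,0.257,0.2,0.2,0.015,-0.87,-0.058],
  [0.55,0.257,0.2,0.29,0.015,-0.87,-0.058],
  [0.55,0.257,0.2,0.29,0.015,-0.87,-0.058],
  [0.55,0.257,0.2,0.29,0.015,-0.87,-0.058],
  [0.55,0.257,0.2,0.29,0.015,-0.87,-0.058],
  [0.55,0.257,0.2,0.29,0.015,-0.87,-0.058],
])

```text
time: 6.67
tool_pos: [0.5433, 0.0527, 0.0918]
tool_rot: [0.138, 0.727, 0.652, -0.167]
contact_force: [0.3, -0.9, 0.2]
gripper_width: 0.547
```

```bash
python3 - <<'E'
from h import *
p,Rm=grasp(-5); s=manip.state(); print(s["tool_pos"],s["joint_pos"].round(3),rel(p-.08*Rm[:,2],Rm),rel(p,Rm))
C=cam("wrist");save("wrist","w3");np.savez("w3.npz",*C)
print(proj(C,[p-dl*Rm[:,2],o]))
E
```

```text
[0.5432612  0.05273087 0.09182284] [ 0.167  0.12   1.833 -0.424  1.354  0.403] (array([-0.0107,  0.0168, -0.022 ]), array([-0.0317, -0.0001,  0.0164])) (array([-0.0107,  0.0199,  0.178 ]), array([-0.0317, -0.0001,  0.0164]))
[[326.4751292  223.59075373]
 [323.72916543 312.14575085]]
```

View pics/w3.png

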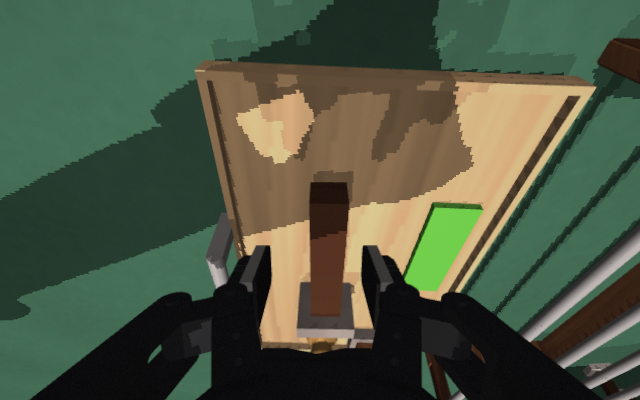

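The wrist view has the post centred between the fingers: shaft centre at (328,225) against a predicted (326,224), and the head at row 183. I'll descend and close.

Call:
carry_out([
  [0.55,-0.01,0.018,0.06,-0.03,0,0],
  [0.55,-0.01,0.018,0.12,-0.03,0,0],
  [0.55,-0.01,0.018,0.16,-0.03,0,0],
  [0.55,-0.01,0.018,0.175,-0.03,0,0],
  [0.55,-0.01,0.018,0.175,-0.03,0,0],
  [0.55,-0.01,0.018,0.175,-0.03,0,0],
])

```text
time: 7.22
tool_pos: [0.5483, 0.0185, 0.0339]
tool_rot: [0.145, 0.727, 0.652, -0.159]
contact_force: [0.1, -0.7, -0.3]
gripper_width: 0.546
```

Call:
carry_out([
  [0.2,0,0,0,0,0,0],
  [0.2,0,0,0,0,0,0],
  [0.2,0,0,0,0,0,0],
  [0.2,0,0,0,0,0,0],
  [0.2,0,0,0,0,0,0],
])

```text
time: 7.63
tool_pos: [0.5489, 0.0195, 0.034]
tool_rot: [0.145, 0.727, 0.652, -0.159]
contact_force: [-0.9, 1.0, 7.6]
gripper_width: 0.292
```

```bash
python3 - <<'E'
from h import *
s=manip.state(); print(s["tool_pos"],s["joint_pos"].round(3),s["contact_force"])
for a in [(-5,0),(-5,.015),(5,.015),(15,.015),(25,.015),(35,.015)]: print(a,rel(*grasp(*a)))
E
```

```text
[0.54892246 0.01945795 0.03400612] [ 0.11   0.184  1.874 -0.455  1.217  0.406] [-0.93037394  1.01579836  7.55897069]
(-5, 0) (array([ 0.0018, -0.0064,  0.013 ]), array([ 0.0115, -0.0025,  0.0095]))
(-5, 0.015) (array([ 0.0358, -0.0061, -0.0028]), array([ 0.0115, -0.0025,  0.0095]))
(5, 0.015) (array([ 0.0149, -0.006 , -0.0426]), array([0.0107, 0.3466, 0.0104]))
(15, 0.015) (array([-0.0186, -0.0059, -0.0773]), array([0.0098, 0.6956, 0.0114]))
(25, 0.015) (array([-0.0576, -0.006 , -0.1056]), array([0.0088, 1.0447, 0.0123]))
(35, 0.015) (array([-0.101 , -0.006 , -0.1267]), array([0.0078, 1.3938, 0.0131]))
```

```bash
sed -i 's/dl=0.008/dl=0.003/; s/o=np.array(\[0.534,-0.0893/o=np.array([0.5366,-0.0899/' h.py; python3 - <<'E'
from h import *
for a in [(-5,0),(-5,.015),(0,.015),(5,.015),(10,.015),(15,.015),(20,.015)]: print(a,rel(*grasp(*a)))
E
```

```text
(-5, 0) (array([0.0011, 0.0003, 0.0008]), array([ 0.0115, -0.0025,  0.0095]))
(-5, 0.015) (array([ 0.0351,  0.0006, -0.015 ]), array([ 0.0115, -0.0025,  0.0095]))
(0, 0.015) (array([ 0.0275,  0.0007, -0.0353]), array([0.0111, 0.172 , 0.01  ]))
(5, 0.015) (array([ 0.012 ,  0.0007, -0.0546]), array([0.0107, 0.3466, 0.0104]))
(10, 0.015) (array([-0.005 ,  0.0007, -0.0724]), array([0.0102, 0.5211, 0.0109]))
(15, 0.015) (array([-0.0236,  0.0007, -0.0887]), array([0.0098, 0.6956, 0.0114]))
(20, 0.015) (array([-0.0435,  0.0007, -0.1033]), array([0.0093, 0.8702, 0.0118]))
```

Call:
carry_out([
  [0.0,0.017,0,-0.008,0,0,0],
  [0.0,0.035,0,-0.015,0,0,0],
  [0.0,0.028,0,-0.035,0,0.17,0],
  [0.0,0.012,0,-0.055,0,0.345,0],
  [0.0,-0.005,0,-0.072,0,0.52,0],
  [0.0,-0.024,0,-0.089,0,0.695,0],
  [0.0,-0.044,0,-0.103,0,0.87,0],
  [0.0,-0.044,0,-0.103,0,0.87,0],
])

```text
time: 8.3
tool_pos: [0.5492, 0.0182, 0.0793]
tool_rot: [0.001, 0.745, 0.667, 0.002]
contact_force: [1.0, -0.4, -2.2]
gripper_width: 0.285
```

```bash
python3 - <<'E'
from h import *
s=manip.state(); print(s["tool_pos"],s["joint_pos"].round(3),s["contact_force"],s["gripper_width"])
for a in [20,25,30,35,40,45,50]: print(a,rel(*grasp(a,.015)))
C=cam("side");save("side","s4")
c=cv2.imread("pics/s4.png"); cx=proj(C,[[.54,-.03,.08]])[0].astype(int);print(cx)
c=c[cx[1]-60:cx[1]+60,cx[0]-80:cx[0]+80]; cv2.imwrite("pics/s4c.png",cv2.resize(c,None,fx=5,fy=5,interpolation=cv2.INTER_CUBIC))
E
```

```text
[0.54915422 0.01818144 0.07930659] [-0.103  0.015  1.918  0.002  1.203  0.007] [ 0.9623797  -0.44904098 -2.17724663] 0.2845360169425015
20 (array([ 0.0072, -0.0006,  0.0013]), array([ 0.0106, -0.0035,  0.0061]))
25 (array([-0.0065, -0.0005, -0.0193]), array([0.0103, 0.1711, 0.0065]))
30 (array([-0.0219, -0.0005, -0.0385]), array([0.01  , 0.3456, 0.007 ]))
35 (array([-0.039 , -0.0004, -0.0564]), array([0.0097, 0.5201, 0.0074]))
40 (array([-0.0575, -0.0004, -0.0726]), array([0.0094, 0.6947, 0.0079]))
45 (array([-0.0774, -0.0004, -0.0873]), array([0.0091, 0.8692, 0.0083]))
50 (array([-0.0985, -0.0004, -0.1001]), array([0.0087, 1.0437, 0.0087]))
[341 189]
```

View pics/s4c.png

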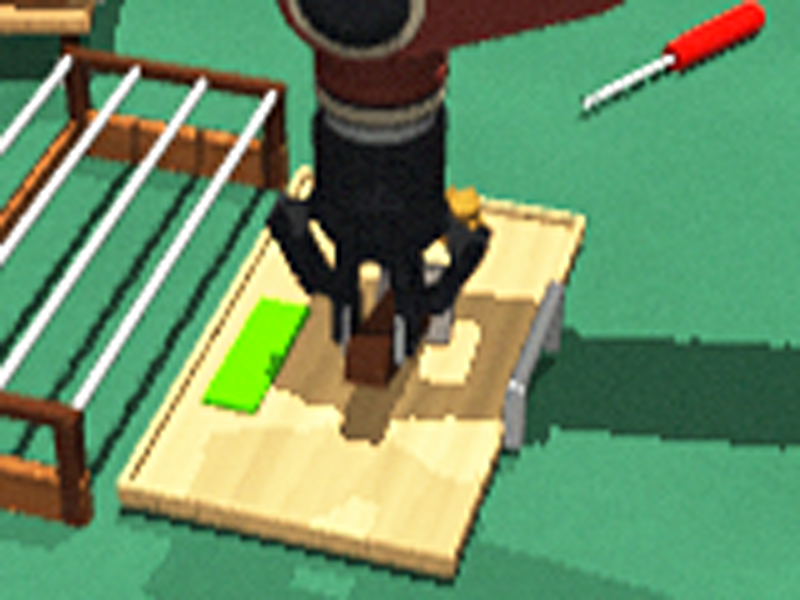

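The side crop shows the post's head held at (370,355), raised off the tray, with the other parts undisturbed. I'll continue the pivot.

Call:
carry_out([
  [0.0,-0.006,0,-0.019,0,0.17,0],
  [0.0,-0.022,0,-0.0385,0,0.345,0],
  [0.0,-0.039,0,-0.056,0,0.52,0],
  [0.0,-0.0575,0,-0.0725,0,0.695,0],
  [0.0,-0.077,0,-0.087,0,0.87,0],
  [0.0,-0.077,0,-0.087,0,0.87,0],
])

```text
time: 8.85
tool_pos: [0.5449, -0.0103, 0.1134]
tool_rot: [-0.147, 0.727, 0.651, 0.163]
contact_force: [-1.2, 5.3, 9.0]
gripper_width: 0.285
```

```bash
python3 - <<'E'
from h import *
s=manip.state(); print(s["tool_pos"],s["joint_pos"].round(3),s["contact_force"],s["gripper_width"])
for a in [45,50,55,60,65,70]: print(a,rel(*grasp(a,.015)))
E
```

```text
[ 0.54487104 -0.01027318  0.11336041] [-0.374  0.005  1.915  0.435  1.366 -0.385] [-1.21627872  5.31928735  8.99848102] 0.2848335230412667
45 (array([-0.0043,  0.002 , -0.0042]), array([-0.0052, -0.0107,  0.0062]))
50 (array([-0.0179,  0.0019, -0.0248]), array([-0.0055,  0.1638,  0.0059]))
55 (array([-0.0333,  0.0018, -0.0441]), array([-0.0057,  0.3383,  0.0057]))
60 (array([-0.0502,  0.0017, -0.062 ]), array([-0.006 ,  0.5129,  0.0054]))
65 (array([-0.0687,  0.0016, -0.0784]), array([-0.0062,  0.6874,  0.0052]))
70 (array([-0.0886,  0.0015, -0.0931]), array([-0.0065,  0.8619,  0.0049]))
```

Call:
carry_out([
  [0.0,-0.018,0.001,-0.025,0,0.165,0],
  [0.0,-0.033,0.001,-0.044,0,0.34,0],
  [0.0,-0.05,0.001,-0.062,0,0.515,0],
  [0.0,-0.0685,0.001,-0.0785,0,0.69,0],
  [0.0,-0.0885,0.001,-0.093,0,0.865,0],
  [0.0,-0.0885,0.001,-0.093,0,0.865,0],
])

```text
time: 9.35
tool_pos: [0.5403, -0.0577, 0.1319]
tool_rot: [-0.284, 0.674, 0.604, 0.316]
contact_force: [0.0, 3.1, 10.9]
gripper_width: 0.289
```

```bash
python3 - <<'E'
from h import *
s=manip.state(); print(s["tool_pos"],s["joint_pos"].round(3),s["contact_force"],s["gripper_width"])
for a in [70,75,80,85,88,90]: print(a,rel(*grasp(a,.015)))
C=cam("side");save("side","s5")
c=cv2.imread("pics/s5.png"); cx=np.array([341,179])
c=c[cx[1]-60:cx[1]+60,cx[0]-80:cx[0]+80]; cv2.imwrite("pics/s5c.png",cv2.resize(c,None,fx=5,fy=5,interpolation=cv2.INTER_CUBIC))
E
```

```text
[ 0.54034431 -0.0577064   0.13189729] [-0.611  0.165  1.85   0.741  1.632 -0.655] [ 0.01649429  3.10903608 10.92004182] 0.2893077590685402
70 (array([-0.0005, -0.0002, -0.0005]), array([-0.0101, -0.0114,  0.0058]))
75 (array([-0.0141, -0.0003, -0.0211]), array([-0.0103,  0.1632,  0.0053]))
80 (array([-0.0295, -0.0005, -0.0404]), array([-0.0106,  0.3377,  0.0049]))
85 (array([-0.0465, -0.0006, -0.0583]), array([-0.0108,  0.5122,  0.0044]))
88 (array([-0.0574, -0.0007, -0.0684]), array([-0.0109,  0.6169,  0.0041]))
90 (array([-0.065 , -0.0008, -0.0747]), array([-0.011 ,  0.6868,  0.0039]))
```

View pics/s5c.png

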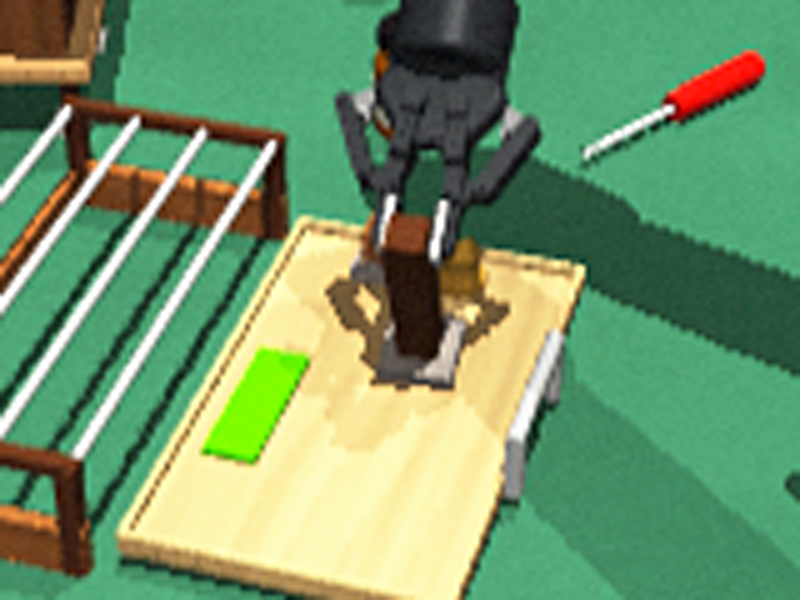

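The side crop shows the post at about 70°, with its footing edge on the tray at (415,375) and the spare footing and finial clear. I'll finish the pivot slowly.

Call:
carry_out([
  [0.0,-0.007,0,-0.011,0,0.08,0],
  [0.0,-0.014,0,-0.021,0,0.165,0],
  [0.0,-0.0295,0,-0.04,0,0.34,0],
  [0.0,-0.038,0,-0.049,0,0.43,0],
  [0.0,-0.0465,0,-0.058,0,0.515,0],
  [0.0,-0.056,0,-0.067,0,0.6,0],
  [0.0,-0.056,0,-0.067,0,0.6,0],
])

```text
time: 9.98
tool_pos: [0.5367, -0.0921, 0.1322]
tool_rot: [-0.371, 0.618, 0.557, 0.412]
contact_force: [1.0, 0.5, 11.0]
gripper_width: 0.288
```

```bash
python3 - <<'E'
from h import *
s=manip.state(); print(s["tool_pos"],s["joint_pos"].round(3),s["contact_force"],s["ft_torque"],s["gripper_width"])
for a in [85,88,90]: print(a,rel(*grasp(a,.015)))
C=cam("side");save("side","s6")
c=cv2.imread("pics/s6.png"); cx=np.array([341,179])
c=c[cx[1]-60:cx[1]+60,cx[0]-80:cx[0]+80]; cv2.imwrite("pics/s6c.png",cv2.resize(c,None,fx=5,fy=5,interpolation=cv2.INTER_CUBIC))
E
```

```text
[ 0.5366611  -0.09208465  0.13221052] [-0.721  0.341  1.779  0.893  1.827 -0.767] [ 0.99722978  0.45618049 10.99682751] [ 1.56665143 -0.32528339  0.00400491] 0.28774570096714924
85 (array([ 0.0052, -0.0007,  0.0107]), array([-0.0143, -0.0822,  0.0076]))
88 (array([-0.0023, -0.0008, -0.0021]), array([-0.0145,  0.0225,  0.0072]))
90 (array([-0.0077, -0.0009, -0.0104]), array([-0.0146,  0.0923,  0.007 ]))
```

View pics/s6c.png

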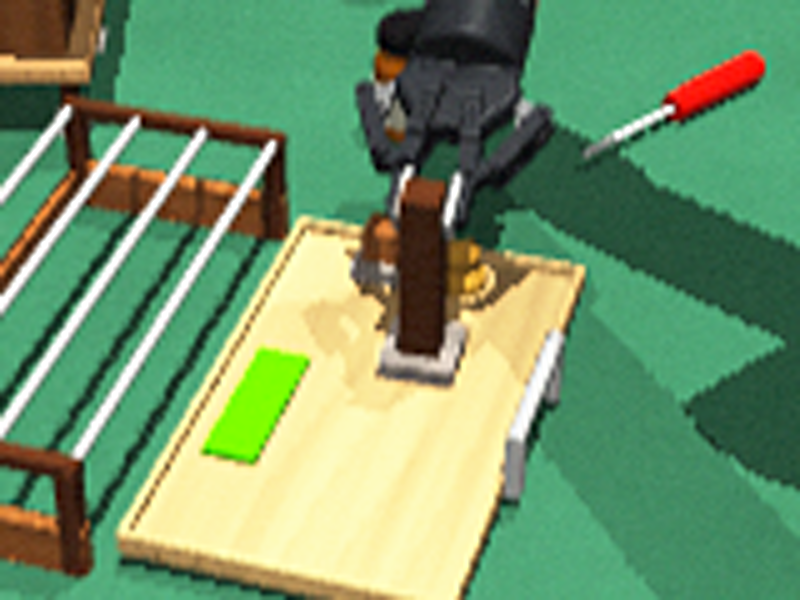

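The side crop shows the post nearly vertical with its footing flat on the tray, and the other parts standing. I'll trim the last 2°, open, and back straight off.

Call:
carry_out([
  [0.0,-0.006,0,-0.009,0,0.08,0],
  [0.0,-0.006,0,-0.009,0,0.08,0],
  [0.4,-0.006,0,-0.009,0,0.08,0],
  [0.55,-0.006,0,-0.009,0,0.08,0],
  [0.55,-0.006,0,-0.009,0,0.08,0],
  [0.55,-0.006,0,-0.009,0,0.08,0],
])

```text
time: 10.53
tool_pos: [0.535, -0.0957, 0.1288]
tool_rot: [-0.38, 0.612, 0.55, 0.422]
contact_force: [-0.2, 0.2, 0.2]
gripper_width: 0.55
```

Call:
carry_out([
  [0.55,0,0,-0.03,0,0,0],
  [0.55,0,0,-0.08,0,0,0],
  [0.55,0,0,-0.13,0,0,0],
  [0.55,-0.05,0,-0.18,0,0,0],
  [0.55,-0.1,0,-0.23,0,0,0],
  [0.55,-0.15,0,-0.25,0,0,0],
  [0.55,-0.15,0,-0.25,0,0,0],
])

```text
time: 11.12
tool_pos: [0.522, -0.2134, 0.1066]
tool_rot: [-0.38, 0.614, 0.548, 0.422]
contact_force: [-0.7, -0.0, -1.5]
gripper_width: 0.546
```

```bash
python3 - <<'E'
from h import *
s=manip.state(); print(s["tool_pos"],s["contact_force"],s["gripper_width"])
C=cam("side");b=save("side","s7")[:,:,::-1];a=save("top","top7")[:,:,::-1]
c=[cv2.resize(b[100:300,230:490],(780,600))]
cv2.imwrite("pics/s7c.png",c[0])
# bench things: mask centroids then/now
t0=cv2.imread("pics/top0.png")
for n,(y0,y1,x0,x1) in dict(varnish=(188,214,432,466),mug=(148,188,160,200),screw=(240,290,430,490),drill=(218,278,158,200)).items():
    print(n,np.abs(t0[y0:y1,x0:x1].astype(int)-a[y0:y1,x0:x1]).max(2).__gt__(50).sum())
E
```

```text
[ 0.52204571 -0.21335031  0.10660668] [-0.7041205  -0.0071002  -1.47800398] 0.5464893158624541
varnish 93
mug 0
screw 2445
drill 0
```

View pics/s7c.png

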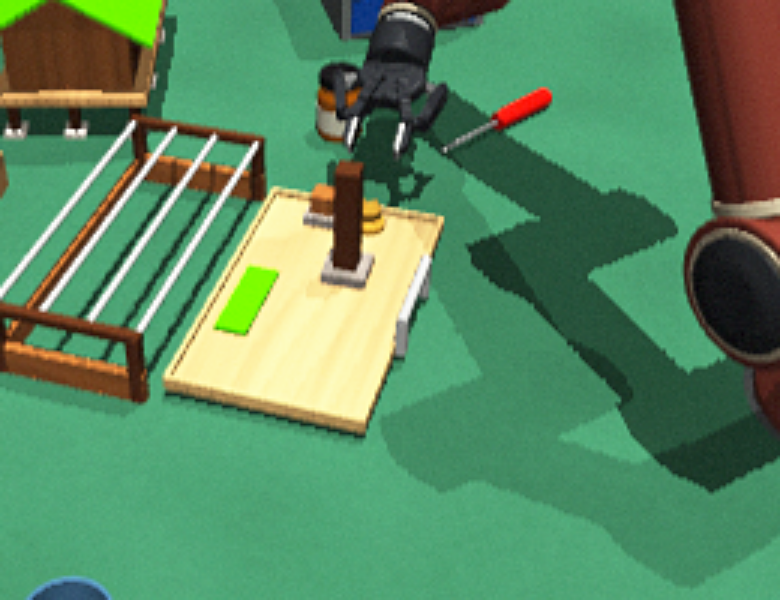

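The post stands free at (348,225) and the other parts are upright. My retreat's sideways offset took the hand down rather than up, so it is now near the jar. I'll rise away along tool +x (up) and check the jar.

Call:
carry_out([
  [0.55,0.08,0,0,0,0,0],
  [0.55,0.18,0,0,0,0,0],
  [0.55,0.28,0,0,0,0,0],
  [0.55,0.38,0,0,0,0,0],
  [0.55,0.48,0,0,0,0,0],
  [0.55,0.55,0,0,0,0,0],
  [0.55,0.55,0,0,0,0,0],
])

```text
time: 11.8
tool_pos: [0.5323, -0.1314, 0.3226]
tool_rot: [-0.375, 0.61, 0.555, 0.423]
contact_force: [0.2, -0.8, 0.5]
gripper_width: 0.552
```

```bash
python3 - <<'E'
from h import *
s=manip.state(); print(s["time"],s["tool_pos"],s["contact_force"])
C=cam("side");b=save("side","s8")[:,:,::-1];a=save("top","top8")[:,:,::-1]
s0=cv2.imread("pics/side0.png").astype(int)
for n,(y0,y1,x0,x1) in dict(varnish=(118,150,330,358),screw=(126,156,372,420),mug=(290,345,232,275),drill=(318,365,322,395)).items():
    p,q=s0[y0:y1,x0:x1],b[y0:y1,x0:x1].astype(int)
    f=lambda r:[np.array(np.nonzero(r[:,:,2]-r[:,:,1]>30)).mean(1).round(2) if n in("varnish","screw") else np.array(np.nonzero(r[:,:,0]-r[:,:,1]>20)).mean(1).round(2)]
    print(n,f(p),f(q))
# post verticality: dark shaft axis vs projected vertical
m=(b.astype(int).max(2)<95)&(b[:,:,2].astype(int)>b[:,:,1]+8)
m[:150]=0;m[195:]=0;m[:,:335]=0;m[:,357:]=0
P=[(np.nonzero(m[r])[0].mean(),r) for r in range(158,186,3) if m[r].any()]
print(np.array(P).round(1).tolist()); f=np.array([0.5366,-.0899,0])+(-.025+.015)*A
print(proj(C,[f+[0,0,.04],f+[0,0,.15]]))
c=np.hstack([cv2.resize(b[100:220,290:430],(420,360)),cv2.resize(a[150:250,310:480],None,fx=2.1176,fy=3.6)[:360]]) 
cv2.imwrite("pics/fin.png",c)
E
```

```text
11.8 [ 0.53231756 -0.13137647  0.32256267] [ 0.18746608 -0.79770706  0.46639626]
varnish [array([17.02, 12.84])] [array([17.01, 12.89])]
screw [array([ 9.35, 31.75])] [array([ 9.35, 31.75])]
mug [array([26.56, 21.67])] [array([26.59, 21.64])]
drill [array([27.81, 46.93])] [array([27.85, 46.96])]
[[345.0, 158.0], [346.0, 161.0], [346.0, 164.0], [345.5, 167.0], [345.5, 170.0], [345.5, 173.0], [345.5, 176.0], [345.5, 179.0], [345.0, 182.0], [345.0, 185.0]]
[[345.49981941 186.15719279]
 [346.10681106 158.51810058]]
```

View pics/fin.png

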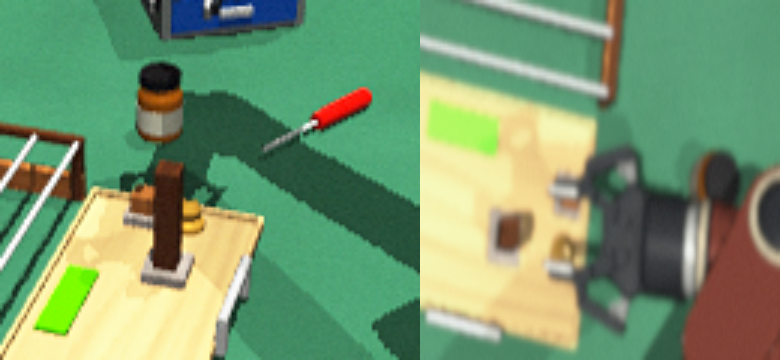

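The final view shows the post upright on its footing at (168,220) with the parts standing. All four bench things are at their original pixels. I'll do one last check that the tray is still out, then hand in.

```bash
python3 - <<'E'
from h import *
C=cam("top")
im=cv2.imread("pics/top8.png").astype(int); x,y=proj(C,[[.4564,-.0378,.058]])[0].astype(int)
m=im[y-9:y+10,x-30:x+30].min(2)>165; ys,xs=np.nonzero(m)
p=onz(C,[[xs.mean()+x-30,ys.mean()+y-9]],.06)[0]; q=np.array([.6124,-.0608,.06]); d=(q-p)@X
print(len(xs),p,"pulled by",d)
if d>.152: manip.job_done(); print("handed in",manip.state()["contact_force"])
E
```

```text
282 [ 0.46881549 -0.02337577  0.06      ] pulled by 0.1473956031486733
```

The mask caught bright tray wood (282 px, against about 130 for the handle earlier), so I'm repeating the check with a grey-only mask.

```bash
python3 - <<'E'
from h import *
C=cam("top"); x,y=proj(C,[[.4564,-.0378,.058]])[0].astype(int); P=[]
for f,(cx,cy) in (("top0",(338,191)),("top8",(x,y))):
    im=cv2.imread(f"pics/{f}.png").astype(int)[cy-10:cy+11,cx-30:cx+31]
    m=((im.min(2)>140)&(np.ptp(im,axis=2)<25)).astype(np.uint8)
    n,l,s,c=cv2.connectedComponentsWithStats(m); k=1+s[1:,4].argmax()
    P.append(onz(C,[c[k]+[cx-30,cy-10]],.06)[0]); print(f,s[k],P[-1])
d=(P[0]-P[1])@X; print("pulled",d)
if .153<d<.175: manip.job_done(); print("handed in",manip.state()["contact_force"])
E
```

```text
top0 [ 12   6  36   9 121] [ 0.61008674 -0.0627354   0.06      ]
top8 [ 14   8  35   9 130] [ 0.45327431 -0.03897349  0.06      ]
pulled 0.15859336652744943
the job is handed in; nothing more can be done
the job is handed in; nothing more can be done
```

The tray is out at its stop and the post stands upright on its footing on the tray. I handed the job in at about 12 s with the gripper clear; no verdict was reported.

- **Tray:** I pulled it by its handle until the force rose to about 30 N and it stopped moving. The gripper had travelled about 160 mm by then.
- **Post:** I gripped the shaft near the head, dragged it about 15 mm towards its head end for clearance from the spare footing and finial, and pivoted it up on its footing. I then opened the gripper and backed off.
- **Last checks:** The post's axis was within about 1 px of vertical in the side view. The spare footing, finial and roof panel looked upright on the tray. The varnish jar, mug, screwdriver and drill were at the same pixels as at the start (within 0.1 px).
- **What went wrong:**
  - My first tray check gave 147 mm because its mask included tray wood. A grey-only mask gave 159 mm, which agrees with the gripper's travel.
  - Part of my retreat had the wrong sign and lowered the hand near the jar, but nothing was touched and I raised it clear.

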